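# Slacken the specimen clamp with the reversing ratchet

## Task

The ratchet wrench on the clamp bolt is set to tighten: flip its small direction lever fully over to the loosening side, then swing the handle counter-clockwise (seen from above), by the wrench and not the bolt, to slacken the bolt until you feel it come up gently against its stop. Neither force the lever nor strain the bolt past its stop, never tighten the clamp, leave the wrench on the bolt with the lever on the loosening side, and leave the other things on the bench alone.

Things in the scene. Friction and masses are not known exactly. Their poses are not given: they have to be found in the camera images.
- fixture: Specimen clamp, fixed on the bench: aluminium plate 190 x 150 x 20 mm (x -50 to 140, y -75 to 75 mm), vertical clamp bolt, steel strap, black resin specimen under it. Origin on the bench under the bolt axis; z up; x runs from the bolt along the strap, at yaw 0 away from the robot. Two pins dia 8 mm, 68 mm high over the bench, at x 0, y +-55 mm mark the ends of the wrench's swing
- wrench: Steel ratchet ring wrench, captive on the bolt, turning about its axis only. Origin on that axis, 61 mm over the bench; x out along the handle, z up. Ring dia 48, 13 mm thick; neck 26 mm wide to x 54 mm; shank 18 mm wide, 62 to 73 mm over the bench, x 54 to 155 mm, round end dia 22 mm. Swings 1.25 rad to either side of the fixture's -x; stays where left (drag 0.9 N m)
- handle_grip (a point): Middle of the handle's top face, 120 mm from the bolt axis, 73 mm over the bench: push the side of the handle here, or grip it. Set to loosen, swinging counter-clockwise takes about 7 N here for up to 0.52 rad (slack of the teeth); then it bites and takes about 12 N; at the bolt's stop this grows by 1.1 N per mm. One stroke from the start is long enough
- dirlever (a joint): Direction lever's angle about a vertical pivot on the neck 32 mm from the bolt axis, rad, counter-clockwise from above positive; 0: in line with the handle. Springy stops at -0.45 (tightening, as at the start: tab on the clockwise side of the handle) and +0.45 (loosening: tab on the counter-clockwise side). The wrench grips the bolt in the direction to which the tab lies
- lever_tab (a point): Centre of the top of the lever's upright dark steel thumb tab: 9 mm along the lever, 8 mm across, 24 mm from the pivot, top 90.5 mm over the bench, 17 mm above the handle. x from the pivot to the tab, z up. Stays where left; moves at about 3 N; at a stop the resistance grows by 4 N per mm and the lever is spoilt at about 12 N (0.54 rad)
- bolt: The clamp bolt: dark steel hex, 17 mm across flats, standing up through the wrench's ring to 79 mm over the bench. Origin on its axis on the bench, z up. Counter-clockwise loosens; from clamped to its springy stop it turns 1.0 to 1.2 rad (differs each time); strained from about 23 N at 120 mm on the handle
- strap_end (a point): Centre of the far end of the steel strap's top face, at x = 98 mm in the fixture. The strap rises with the bolt, 5 mm per rad: its height in the fixture's frame is 51.5 to 52.5 mm clamped (start) and 57.5 mm with the bolt at its stop; from 57.9 mm the bolt is strained
- mount_a: Bystander: grey resin specimen mount, dia 32 mm, 20 mm high, near the fixture under the wrench's swing. Origin under its centre, z up
- mount_b: Bystander: another such mount, dia 32 mm, 20 mm high. Origin under its centre, z up
- paste_jar: Bystander: polishing paste jar, dia 54 mm, 50 mm high. Origin under its centre
- driver: Bystander: screwdriver 180 mm long, lying. Origin under its middle, x along it
- dish: Bystander: glass dish, dia 90 mm, 16 mm high. Origin under its centre
- loupe: Bystander: aluminium loupe, dia 40 mm, 42 mm high. Origin under its centre
- weight: Bystander: brass weight, dia 44 mm, 48 mm high. Origin under its centre

How it is judged:
On the way, in this order (a step that is already met when the one before it is completed fails the run):
1. the direction lever is over on the loosening side while the bolt is still clamped (value of joint dirlever above 0.4 rad and z of strap_end in the frame of fixture below 0.0532 m), for 0.2 s.
2. the bolt is slackened up to its stop with the lever on the loosening side (value of joint dirlever above 0.4 rad and z of strap_end in the frame of fixture above 0.0574 m), for 0.2 s.
At the end, for the whole second after the job is handed in: The bolt is slackened up to its stop (strap end 57.4 to 57.9 mm high in the fixture's frame), the direction lever is on the loosening side (above +0.40 rad), and the wrench is on the bolt, at rest (all of step 2 and z of strap_end in the frame of fixture below 0.0579 m and angular speed of wrench below 0.05 rad/s); the robot touches nothing.
It fails at once if the clamp is tightened: the bolt turns (strap end moves more than 0.5 mm) with the lever on the tightening side (distance of strap_end from where it was at the start of the episode above 0.0005 m and value of joint dirlever below 0 rad).
It fails at once if the bolt is strained against its stop (strap end above 57.9 mm) (z of strap_end in the frame of fixture above 0.0579 m).
It fails at once if the lever is forced against its stop (beyond 0.54 rad) (value of joint dirlever above 0.54 rad).
It fails at once if the bolt is turned by the fingers themselves (more than 3 N on it) (contact force between the fingers and bolt above 3 N).
It fails at once if a bystander is moved more than 15 mm (distance of any of mount_a, mount_b, paste_jar, driver, dish, loupe, weight from where it was at the start of the episode above 0.015 m).
It also fails if it takes over 64 s, if anything falls off the work surface, if the arm or the gripper's body presses on something with over 40 N, if the wrist force passes 120 N, or if a joint passes its speed limit or range.

## Robot

A 6-joint arm with a two-finger parallel gripper is mounted at the origin on the work surface. World frame = base frame: x ahead of the robot, y to its left, z up, the work surface at z = 0. Lengths are in m, angles in rad, forces in N, time in s.
With the tool pointing down it reaches from about 0.425 to 0.95 m from the base axis. Payload 3.5 kg.
Tool frame: the origin (TCP) lies midway between the tips of the shut fingers; the grasp point (between the pads) lies 19 mm behind it; z points along the fingers, y is the line along which they close (so a half turn about z gives the same grasp; the last joint's range is limited). The gripper opens to 85 mm and grips with 20 to 120 N. Pads are 22 mm wide; open, the fingers measure 114 mm over their backs; the gripper's body (76 mm by 85 mm) begins 54 mm behind the grasp point. The pads swing forward as they close: fully open they stand 13 mm farther back than shut.
Start: joints at [-1.309, 0.286, 1.577, -0, 1.279, -0.15], TCP at [0.27, -0.619, 0.209] pointing down, gripper open.
Joint ranges: [-2.77, 2.77], [-0.9, 2.22], [0.21, 2.48], [-1.53, 4.67], [0.24, 2.81], [-2.84, 2.84]. Speed limits (rad/s): [2.79, 2.79, 3.14, 3.14, 3.14, 3.14].

## Interface

Orientations are given as a unit quaternion [x, y, z, w].
In Python, from plant import get_state, read_camera, ctrl gives the robot as it stands.
- The arm moves only by the shell command python3 -m crank 'ROWS' [FORCE]. ROWS is JSON, a list of rows, each a list of 3 entries, a list of its own where there are three numbers: the shift along the tool's x, y, z in mm, then the turn about the tool's z in degrees, then the closure in counts, from 0 (fully open) to 255 (shut). In form: [[[tx, ty, tz], yaw, claw], ...]. A call has 1 to 10 rows; each row is the pose to reach, as a shift and turn from the pose commanded when the call began, along the tool's axes at that moment; what a row does not reach only later rows make up. A row lasts 1/10 s, in which the tool goes at most 50 mm and 8.59 degrees, less where a joint would pass 70% of its speed; a pose out of reach is approached as far as the arm can. A call with a gripper value outside its range is refused whole. The fingers move at their own pace and stop on an object; FORCE is the grip in N (left out, the last holds). Time passes only in rows, so rows that repeat a pose let the fingers close. It gives the time, the measured TCP pose, the force, the opening and the grip force at its end, in the units of the state.
- get_state(): the state, without advancing time (a new reading comes with each control period).
- read_camera(name): name is "side" or "top" or "wrist"; returns a dict with "frame" (400x640x3 uint8, blue, green, red), "range_z" (400x640 float32, m along the optical axis (not along the pixel's ray), 0 where there is no reading), "vfov" (degrees; the focal length in pixels is half the picture's height over the tangent of half this angle, whatever the lens; pixels are square), "cx", "cy" (the principal point, pixels), "origin" and "orientation" of the camera in the world. Camera axes: x right, y down, z forward; pixel columns grow to the right and rows downward; lengths in m; the calibration is good to about 2 mm. A picture is of the moment at which its call begins.
- ctrl.sign_off(): hands the job in; it is judged then, once.
The state is a dict: "time": time; "qpos": joint angles; "dq": joint speeds; "joint_efforts": joint torques, N m; "eef_pos": TCP position; "tcp_rot": TCP orientation; "contact_force": force on the tool from outside, world axes, zero at the start; "wrist_torque": the same for the moment, N m; "opening": opening from 0.0 (shut) to 1.0 (fully open); "finger_force": force on a finger pad.
Only numpy, scipy, OpenCV 4.12 (cv2) and the standard library are available. Lean on these libraries where they do the work, as an engineer would, in place of code of your own. Each camera call takes 0.05 s, during which the arm holds its last target. There are 200 camera calls.

## Working session

There is one attempt and no reset: what is moved stays moved. The work goes in short steps, Python scripts to look and compute and a shell command to move; the robot and the scene stay as the last step left them, time stands still between calls to the robot, and variables do not carry over. Pictures are saved under pics/ and viewed, at most 10 in all, crops included, and the job is handed in when it is done.

```bash
mkdir -p pics; ls; python3 - <<'E'
from plant import get_state, read_camera
import cv2, numpy as np
s=get_state(); print(s)
for n in ("top","side"):
    c=read_camera(n); cv2.imwrite(f"pics/{n}0.png",c["frame"]); np.savez(f"{n}0.npz",**c)
    print(n,c["vfov"],c["cx"],c["cy"],c["origin"],c["orientation"])
E
```

```text
pics
{'time': 0.0, 'qpos': array([-1.30899324e+00,  2.87198059e-01,  1.57815972e+00,  3.75438488e-06,
        1.27859815e+00, -1.50004229e-01]), 'dq': array([-2.68627680e-05,  2.51696039e-04, -1.12519805e-03, -2.55028009e-04,
        1.34786662e-03,  4.37018054e-04]), 'joint_efforts': array([ 3.68892211e-05, -4.05980551e+01, -2.92623478e+01, -1.17128420e-04,
        5.86298236e-03, -3.18201423e-06]), 'eef_pos': array([ 0.27002134, -0.61787236,  0.207335  ]), 'tcp_rot': array([ 9.78876057e-01,  2.04451141e-01, -6.42242277e-05, -1.17989106e-03]), 'contact_force': array([-0.44990139, -0.22487737,  0.63552645]), 'wrist_torque': array([-0.01734873,  0.04780021, -0.03788478]), 'finger_force': 0.0, 'opening': 1.004346312781023}
top 47.74996440480501 323.6112769020554 196.772966188863 [ 0.37004156 -0.01983     1.2910317 ] [-0.69585559  0.71495437 -0.03791119  0.05646228]
side 43.707524314753925 323.59302247003984 192.7304563732351 [-0.19016111  0.69782941  0.81108159] [-0.34837271  0.8195711  -0.42019943  0.17427594]
```

View pics/top0.png

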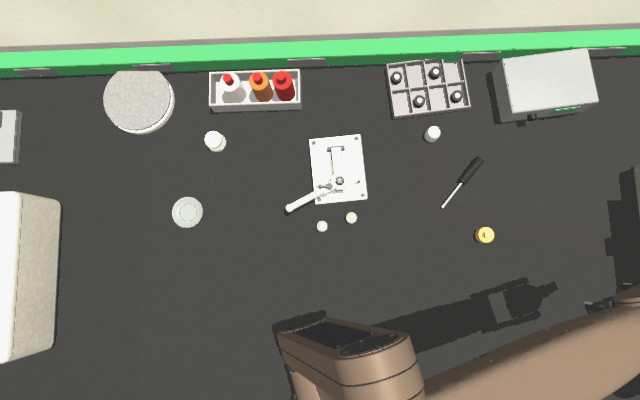

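View pics/side0.png

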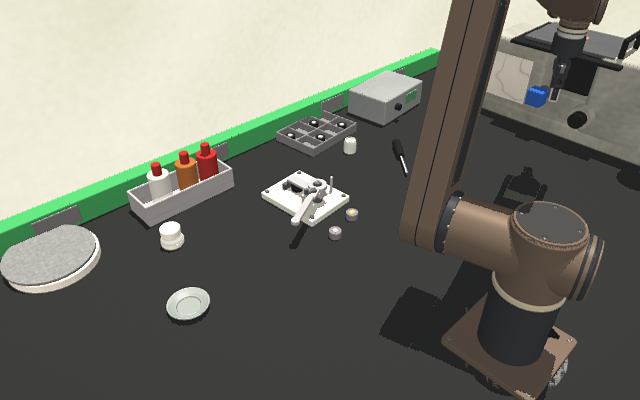

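The top view shows the fixture plate at about (338,170) and the bolt at (340,181). The handle runs down-left to its end at (290,208), and the mounts are at (322,226) and (351,217). Next I'll get coarse positions from these pixels.

```bash
cat > h.py <<'E'
import numpy as np, cv2
from scipy.spatial.transform import Rotation as R
from plant import get_state, read_camera
def f(c): return 200/np.tan(np.radians(float(c["vfov"]))/2)
def ray(c,u,v):
    d=np.array([(u-c["cx"])/f(c),(v-c["cy"])/f(c),1.0]); return R.from_quat(c["orientation"]).apply(d)
def onz(c,u,v,z):
    d=ray(c,u,v); o=np.array(c["origin"]); return o+d*(z-o[2])/d[2]
def cloud(c):
    v,u=np.mgrid[0:400,0:640]; z=c["range_z"]
    p=np.stack([(u-c["cx"])/f(c)*z,(v-c["cy"])/f(c)*z,z],-1)
    return R.from_quat(c["orientation"]).apply(p.reshape(-1,3)).reshape(400,640,3)+c["origin"]
def totool(dx):  # world vec (m) -> tool mm
    return R.from_quat(get_state()["tcp_rot"]).inv().apply(dx)*1000
E
python3 - <<'E'
from h import *
c=dict(np.load("top0.npz"))
print("bolt",onz(c,340,181,.079),"end",onz(c,290,208,.073),"mounts",onz(c,322,226,.02),onz(c,351,217,.02))
p=onz(c,340,181,.079)
s=get_state(); print("R",R.from_quat(s["tcp_rot"]).as_matrix().round(3))
h=onz(c,315,195,.073); print("over",h, totool(np.r_[h[:2],.30]-s["eef_pos"]))
w=read_camera("wrist"); print(w["origin"],w["orientation"],w["vfov"]); print(R.from_quat(s["tcp_rot"]).inv().apply(w["origin"]-s["eef_pos"]), (R.from_quat(s["tcp_rot"]).inv()*R.from_quat(w["orientation"])).as_matrix().round(2))
E
```

```text
bolt [ 0.5752949  -0.03563952  0.079     ] end [0.50603745 0.10224043 0.073     ] mounts [0.4584519  0.01806171 0.02      ] [ 0.48159048 -0.06428144  0.02      ]
R [[ 0.916  0.4   -0.001]
 [ 0.4   -0.916  0.002]
 [ 0.    -0.002 -1.   ]]
over [0.5397137  0.03346115 0.073     ] [ 507.90308541 -489.18679071  -91.33486968]
[ 0.33164432 -0.59099798  0.37221602] [ 0.82898558 -0.54266741 -0.07495229  0.11259283] 68.92353277866677
[ 0.06731002 -0.00036635 -0.16474842] [[-0.   -0.96 -0.27]
 [ 1.   -0.   -0.  ]
 [-0.   -0.27  0.96]]
```

```bash
python3 -m crank '[[[20,-20,-5],0,0],[[55,-52,-10],0,0],[[90,-86,-15],0,0],[[125,-120,-15],0,0],[[160,-154,-15],0,0],[[195,-188,-15],0,0],[[230,-222,-15],0,0],[[265,-256,-15],0,0],[[295,-285,-15],0,0],[[315,-303,-15],0,0]]'
python3 - <<'E'
from h import *
s=get_state(); print(totool(np.r_[.5397,.0335,.22]-s["eef_pos"]))
E
```

```text
time: 1.15
eef_pos: [0.4379, -0.212, 0.2235]
tcp_rot: [0.979, 0.205, 0.0, -0.0]
contact_force: [-0.7, -1.3, -0.7]
opening: 1.0
finger_force: 0.0
[ 191.86472319 -183.8178386     3.65143996]
```

```bash
python3 -m crank '[[[30,-29,0],0,60],[[62,-60,0],0,100],[[95,-92,0],0,100],[[128,-124,0],0,100],[[158,-152,0],0,100],[[180,-173,0],0,100],[[193,-186,0],0,100],[[193,-186,0],0,100],[[193,-186,0],0,100]]'
python3 - <<'E'
from h import *
c=read_camera("wrist"); cv2.imwrite("pics/w1.png",c["frame"]); np.savez("w1.npz",**c)
s=get_state(); print(s["eef_pos"],s["qpos"],s["contact_force"],s["time"])
E
```

```text
time: 2.05
eef_pos: [0.5396, 0.0329, 0.2233]
tcp_rot: [0.979, 0.205, -0.001, 0.0]
contact_force: [-1.3, 0.5, 0.0]
opening: 0.608
finger_force: 0.0
[0.53963063 0.03243778 0.22343354] [-1.27472343e-01 -2.23043690e-02  1.89123591e+00 -4.75324983e-04
  1.27334196e+00  1.03178023e+00] [-0.51077773 -0.05687154  0.54708782] 2.1
```

View pics/w1.png

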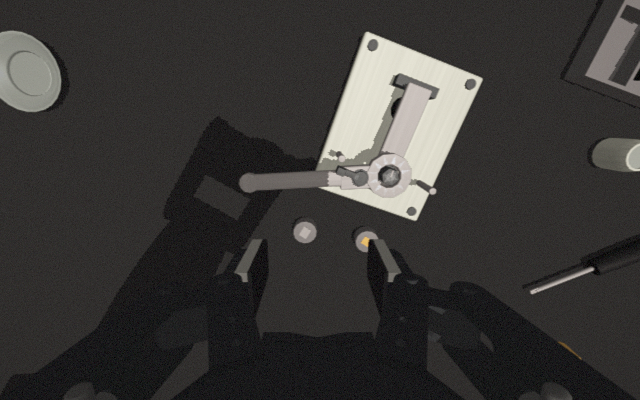

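The wrist view shows the bolt at (390,176), the handle end at (248,183) and the lever pivot near (360,178). The dark tab lies toward (340,171), on the upper (clockwise) side. I'll zoom in on it.

```bash
python3 - <<'E'
import cv2
i=cv2.imread("pics/w1.png")[130:220,230:430]
i=cv2.convertScaleAbs(i,alpha=1.3,beta=20)
cv2.imwrite("pics/w1z.png",cv2.resize(i,None,fx=4,fy=4,interpolation=cv2.INTER_CUBIC))
from h import *
c=dict(np.load("w1.npz"))
P=cloud(c)
m=(P[...,2]>.082)&(P[...,2]<.096); m[:130]=0;m[220:]=0;m[:,:300]=0;m[:,430:]=0
v,u=np.nonzero(m); print("tab px",len(u),u.min() if len(u) else 0,u.max() if len(u) else 0, P[m].mean(0),P[m].max(0),P[m].min(0), u.mean(), v.mean())
b=(P[...,2]>.0755)&(P[...,2]<.082); b[:130]=0;b[220:]=0;b[:,:375]=0;b[:,410:]=0
print("bolt",b.sum(),P[b].mean(0))
h=(P[...,2]>.066)&(P[...,2]<.078); h[:150]=0;h[210:]=0;h[:,:230]=0;h[:,330:]=0
q=P[h]; print("handle",len(q),q.mean(0)); d=np.linalg.svd(q[:,:2]-q[:,:2].mean(0),full_matrices=False)[2][0]; print(np.degrees(np.arctan2(d[1],d[0])), ((q[:,:2]-q[:,:2].mean(0))@d).min(),((q[:,:2]-q[:,:2].mean(0))@d).max())
print("bolt ray",onz(c,390,176,.079),"end",onz(c,249,183,.073))
for uv in [(372,45),(470,84),(411,212)]: print("screw",onz(c,*uv,.02))
E
```

```text
tab px 77 336 345 [0.56448283 0.01799049 0.08929697] [0.56812578 0.02205762 0.09234915] [0.56000919 0.01333608 0.0829013 ] 340.5194805194805 170.94805194805195
bolt 223 [ 0.57929583 -0.03455103  0.0784048 ]
handle 1492 [0.52802205 0.06797048 0.07213172]
116.82156661603125 -0.049878397879629534 0.05074951393259103
bolt ray [ 0.57954502 -0.03449292  0.079     ] end [0.50986678 0.1025112  0.073     ]
screw [0.70177002 0.03616562 0.02      ]
screw [ 0.71086639 -0.08818078  0.02      ]
screw [ 0.54355013 -0.10042589  0.02      ]
```

View pics/w1z.png

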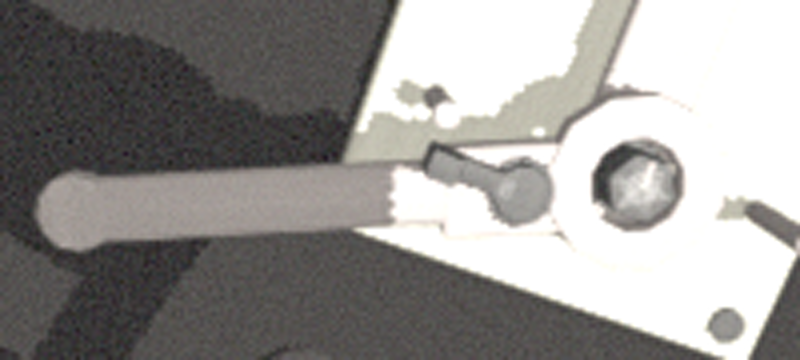

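```bash
python3 - <<'E'
from h import *
s=get_state()
print(totool(np.r_[.5848,.0321,.081]-s["eef_pos"]))
E
```

```text
[ 41.37667833  18.37843709 142.40049895]
```

```bash
python3 -m crank '[[[20,9,0],-3.3,255],[[41,18,20],-3.3,255],[[41,18,50],-3.3,255],[[41,18,80],-3.3,255],[[41,18,105],-3.3,255],[[41,18,125],-3.3,255],[[41,18,135],-3.3,255],[[41,18,135],-3.3,255]]' 20
python3 - <<'E'
from h import *
c=read_camera("wrist"); cv2.imwrite("pics/w2.png",c["frame"]); np.savez("w2.npz",**c)
s=get_state(); print(s["eef_pos"],s["contact_force"],s["time"],s["opening"]); M=R.from_quat(s["tcp_rot"]).as_matrix(); print(M.round(3))
print(totool(np.r_[.5848,.0321,.081]-s["eef_pos"]))
E
```

```text
time: 2.9
eef_pos: [0.5834, 0.032, 0.0871]
tcp_rot: [0.973, 0.232, -0.002, -0.001]
contact_force: [0.1, -0.3, -0.1]
opening: -0.003
finger_force: 0.0
[0.58456118 0.03206798 0.08863306] [0.21431849 0.09559765 0.32395698] 2.95 0.0020648247748499037
[[ 0.892  0.451 -0.001]
 [ 0.451 -0.892  0.   ]
 [-0.001 -0.    -1.   ]]
[0.23260946 0.08190195 7.63287595]
```

View pics/w2.png

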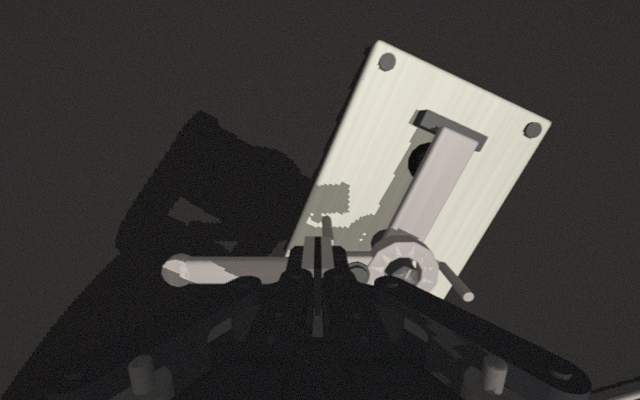

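The shut fingertips at about (318,245) are on the clockwise side of the handle, behind the tab as planned. I'll lower and push along tool -x.

```bash
python3 -m crank '[[[0,0,4],0,255],[[0,0,7],0,255],[[0,0,7],0,255],[[-4,0,7],0,255],[[-8,0,7],0,255],[[-12,0,7],0,255],[[-15,0,7],0,255],[[-18,0,7],0,255],[[-20,0,7],0,255],[[-20,0,7],0,255]]'
python3 -m crank '[[[-2,0,0],0,255],[[-4,0,0],0,255],[[-6,0,0],0,255],[[-8,0,0],0,255],[[-10,0,0],0,255],[[-12,0,0],0,255],[[-12,0,0],0,255]]'
python3 - <<'E'
from h import *
s=get_state(); print(s["eef_pos"],R.from_quat(s["tcp_rot"]).inv().apply(s["contact_force"]), s["time"])
for n in ("top","side"):
  c=read_camera(n); np.savez(n+"1.npz",**c)
s=get_state();print(s["eef_pos"],R.from_quat(s["tcp_rot"]).inv().apply(s["contact_force"]))
E
```

```text
time: 3.95
eef_pos: [0.5667, 0.0237, 0.0817]
tcp_rot: [0.973, 0.232, -0.0, -0.0]
contact_force: [0.8, -0.0, 0.4]
opening: -0.001
finger_force: 0.0
time: 4.65
eef_pos: [0.556, 0.0183, 0.0817]
tcp_rot: [0.973, 0.232, -0.0, -0.0]
contact_force: [0.2, -0.1, 0.2]
opening: 0.001
finger_force: 0.0
[0.55599447 0.01826519 0.08168402] [ 0.08577519  0.16498176 -0.22047116] 4.65
[0.55624629 0.0183062  0.08176066] [-0.03004082 -0.30887412  0.58243566]
```

```bash
python3 -m crank '[[[-1,0,0],0,255],[[-2,0,0],0,255],[[-3,0,0],0,255]]' | grep -E "eef|force"
python3 -m crank '[[[-1,0,0],0,255],[[-2,0,0],0,255],[[-3,0,0],0,255]]'| grep -E "eef|force"
python3 -m crank '[[[-1,0,0],0,255],[[-2,0,0],0,255],[[-3,0,0],0,255]]'| grep -E "eef|force"
```

```text
eef_pos: [0.5535, 0.017, 0.0817]
contact_force: [0.5, -0.8, 0.2]
finger_force: 0.0
eef_pos: [0.5508, 0.0156, 0.0817]
contact_force: [0.4, 0.4, 0.2]
finger_force: 0.0
eef_pos: [0.5481, 0.0142, 0.0817]
contact_force: [0.3, -0.3, -0.2]
finger_force: 0.0
```

No contact force yet, so I'll look before going on.

```bash
python3 - <<'E'
from h import *
c=read_camera("side"); t=read_camera("top"); w=read_camera("wrist"); np.savez("w3.npz",**w)
a=c["frame"][160:230,270:370]; a=cv2.resize(a,None,fx=4,fy=4,interpolation=cv2.INTER_CUBIC)
b=w["frame"][200:320,240:440]; b=cv2.resize(b,None,fx=2.33,fy=2.33,interpolation=cv2.INTER_CUBIC)
b=b[:280,:400]
cv2.imwrite("pics/s3.png",cv2.convertScaleAbs(np.hstack([a,b]),alpha=1.6,beta=25))
E
```

```text
(no output)
```

View pics/s3.png

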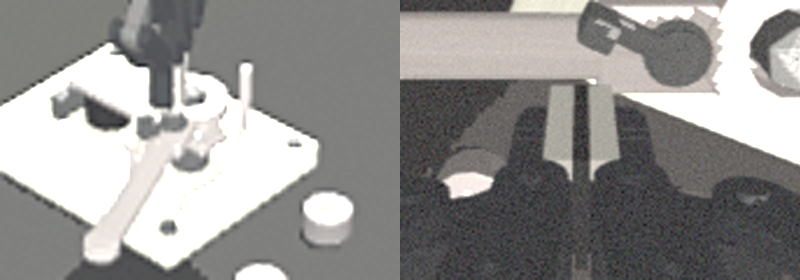

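```bash
python3 - <<'E'
from h import *
c=dict(np.load("w3.npz")); P=cloud(c); s=get_state(); print(s["eef_pos"])
Rt=R.from_quat(s["tcp_rot"]); 
for v in range(196,272,4): 
  row=[]
  for u in (308,316,318,330,334):
    p=P[v,u]; q=Rt.inv().apply(p-s["eef_pos"])*1000
    row.append("%4.0f %4.0f z%3.0f"%(q[0],q[1],p[2]*1000))
  print(v,row)
E
```

```text
[0.54817545 0.014234   0.08173303]
196 ['   9   -8 z 20', '   8   -1 z 17', '   8    0 z 18', '   9   10 z 20', '   9   13 z 20']
200 ['   5   -8 z 18', '   5   -1 z 20', '   5    0 z 19', '  18    8 z 68', '  18   10 z 67']
204 ['   2   -8 z 18', '   2   -1 z 19', '   2    0 z 21', '  19    7 z 78', '  17   10 z 72']
208 ['  14   -6 z 70', '  14   -1 z 70', '  18   -0 z 83', '  18    7 z 84', '  17    9 z 80']
212 ['  12   -6 z 72', '  15   -1 z 82', '  17   -0 z 90', '  18    7 z 90', '  17    9 z 88']
216 ['   9   -6 z 72', '  15   -1 z 89', '  15   -0 z 90', '  15    7 z 89', '  11   10 z 78']
220 ['   7   -6 z 72', '   7   -1 z 73', '   7   -0 z 74', '  13    7 z 90', '   7   10 z 72']
224 ['   5   -6 z 74', '   4   -1 z 73', '   4   -0 z 72', '   4    8 z 73', '   3   10 z 71']
228 ['   2   -6 z 74', '   1   -1 z 73', '   1   -0 z 73', '   1    8 z 72', '   1   10 z 72']
232 ['  -1   -6 z 72', '  -1   -1 z 73', '  -2   -0 z 72', '  -2    8 z 72', '  -1   10 z 73']
236 [' -34   -9 z -1', ' -34   -2 z -1', ' -34    0 z -0', '  -4    8 z 73', '  -4   10 z 74']
240 ['  10   -5 z113', '  10   -1 z113', '  11   -0 z113', '  10    6 z113', ' -38   15 z -1']
244 ['  10   -5 z118', '  11   -1 z119', '  10   -0 z117', '  10    6 z117', ' -42   15 z -1']
248 ['  11   -5 z123', '  10   -1 z123', '  10   -0 z122', '  10    5 z123', '   6    8 z113']
252 ['  10   -5 z127', '  10   -1 z127', '  10   -0 z126', '  10    5 z127', '   7    8 z119']
256 ['  10   -4 z131', '  10   -1 z130', '  10   -0 z130', '  10    5 z131', '   7    7 z123']
260 ['  11   -4 z135', '  10   -1 z135', '  10   -0 z134', '  10    5 z134', '   6    7 z126']
264 ['  10   -4 z138', '  10   -1 z137', '  10   -0 z137', '  10    5 z137', '   6    7 z130']
268 ['  10   -4 z141', '  10   -1 z141', '  10   -0 z141', '  11    5 z142', '  11    6 z143']
```

```bash
python3 - <<'E'
from h import *
c=read_camera("side"); P=cloud(c); np.savez("s3.npz",**c); s=get_state(); Rt=R.from_quat(s["tcp_rot"])
Q=Rt.inv().apply((P.reshape(-1,3)-s["eef_pos"]))*1000
m=(abs(Q[:,0])<30)&(abs(Q[:,1])<40)&(Q[:,2]<4)&(Q[:,2]>-75)
q=Q[m]
for z in range(-75,5,5):
  k=q[(q[:,2]>=z)&(q[:,2]<z+5)]
  if len(k): print(z,len(k),k.min(0).round(),k.max(0).round(), np.median(k,0).round())
v,u=np.nonzero(m.reshape(400,640)); print(u.min(),u.max(),v.min(),v.max())
E
```

```text
-75 29 [-13. -35. -75.] [  9.  28. -70.] [ -9. -18. -73.]
-70 16 [-13. -31. -70.] [ 14.  26. -66.] [-11. -10. -68.]
-65 4 [-11. -14. -64.] [-10.   9. -60.] [-11.  -1. -63.]
-60 9 [-10. -18. -59.] [  6.   5. -56.] [ -6.  -8. -57.]
-55 20 [-10. -16. -54.] [ 12.   5. -50.] [ -5. -10. -52.]
-50 17 [-10. -17. -50.] [  8.  -5. -45.] [ -2. -13. -47.]
-45 19 [-11. -20. -45.] [ 13.   7. -41.] [ -5. -15. -43.]
-40 13 [-11. -19. -40.] [  7.   0. -36.] [ -5.  -9. -38.]
-35 16 [-11. -17. -35.] [  7.   6. -30.] [ -5. -10. -33.]
-30 10 [-10. -14. -29.] [  7.   3. -27.] [ -6.  -9. -28.]
-25 5 [ -6.  -9. -25.] [  7.  -5. -22.] [  3.  -7. -22.]
-15 1 [ 15.  -2. -11.] [ 15.  -2. -11.] [ 15.  -2. -11.]
-10 8 [ 13.  -1. -10.] [19.  9. -6.] [16.  2. -7.]
-5 10 [ 9. -2. -5.] [23. 11. -0.] [17.  1. -3.]
0 22 [-1. -3.  1.] [21. 28.  4.] [11. 17.  2.]
302 320 163 193
```

Both depth views show the shut finger's lower end about 25 mm above the reported TCP, so the fingers passed over the tab, which has not moved (still at about (330,211) in the wrist view). I'll back off, go lower clear of the pin, and measure again.

```bash
python3 -m crank '[[[15,0,0],0,255],[[32,0,0],0,255],[[46,0,0],0,255],[[51,0,0],0,255],[[51,0,6],0,255],[[51,0,12],0,255],[[51,0,18],0,255],[[51,0,22],0,255],[[51,0,22],0,255]]'
cat > tip.py <<'E'
from h import *
s=get_state(); Rt=R.from_quat(s["tcp_rot"]); print(s["eef_pos"],s["time"],s["opening"])
for n in ("wrist","side","top"):
  c=read_camera(n); P=cloud(c); np.savez("last_%s.npz"%n,**c)
  Q=Rt.inv().apply((P.reshape(-1,3)-s["eef_pos"]))*1000
  m=(abs(Q[:,0])<14)&(abs(Q[:,1])<16)&(Q[:,2]<12)&(Q[:,2]>-45)
  q=Q[m]; print(n)
  for z in range(-45,12,3):
    k=q[(q[:,2]>=z)&(q[:,2]<z+3)]
    if len(k): print(z,len(k),k.min(0).round(),k.max(0).round())
E
python3 tip.py
```

```text
time: 6.75
eef_pos: [0.5926, 0.0373, 0.0585]
tcp_rot: [0.973, 0.232, -0.001, -0.0]
contact_force: [-0.8, 0.6, -0.3]
opening: -0.005
finger_force: 0.0
[0.59261524 0.03725998 0.05851477] 6.75 -0.004811118108925081
wrist
-45 162 [  6. -14. -45.] [ 11.  13. -42.]
-42 150 [  6. -14. -42.] [ 11.  13. -39.]
-39 168 [  5. -14. -39.] [ 11.  13. -36.]
-36 131 [  6. -14. -36.] [ 11.  13. -33.]
-33 128 [  6. -13. -33.] [ 11.  12. -30.]
-30 71 [  6. -11. -30.] [ 11.  11. -27.]
-27 12 [ 10.  -6. -27.] [ 10.   6. -26.]
side
-45 9 [-10. -14. -45.] [  7.   3. -42.]
-42 12 [-10. -15. -42.] [  8.   1. -39.]
-39 8 [-10. -15. -39.] [  9.  -2. -36.]
-36 9 [ -9. -14. -35.] [  8.   6. -33.]
-33 10 [-10. -14. -33.] [  9.   0. -30.]
-30 5 [-10. -11. -30.] [  7.   1. -27.]
-27 6 [ -8. -10. -26.] [ 11.  -2. -24.]
-24 2 [  0.  -8. -23.] [  3.  -8. -23.]
top
```

The tip's real end is 26 mm short of the reported TCP, with side faces at ±10.5 mm. I'll go 5 mm lower and advance. I expect contact after about 18 mm and the lever stop after about 39 mm.

```bash
python3 -m crank '[[[0,0,5],0,255],[[-4,0,5],0,255],[[-10,0,5],0,255],[[-14,0,5],0,255],[[-17,0,5],0,255],[[-20,0,5],0,255],[[-22,0,5],0,255],[[-24,0,5],0,255],[[-24,0,5],0,255]]'
python3 - <<'E'
from h import *
s=get_state(); print("tool F",R.from_quat(s["tcp_rot"]).inv().apply(s["contact_force"]).round(2), s["eef_pos"])
E
python3 -m crank '[[[-2,0,0],0,255],[[-4,0,0],0,255],[[-6,0,0],0,255],[[-8,0,0],0,255],[[-9,0,0],0,255],[[-9,0,0],0,255]]'
```

```text
time: 7.8
eef_pos: [0.5723, 0.0269, 0.055]
tcp_rot: [0.973, 0.232, 0.0, -0.0]
contact_force: [1.4, 3.6, 0.6]
opening: -0.002
finger_force: 2.2
tool F [ 2.84 -2.61 -0.62] [0.57234474 0.02690965 0.05498486]
time: 8.4
eef_pos: [0.5642, 0.0223, 0.0549]
tcp_rot: [0.973, 0.233, 0.0, 0.0]
contact_force: [1.1, 2.5, 1.7]
opening: -0.001
finger_force: 1.5
```

```bash
cat > st.py <<'E'
from h import *
s=get_state(); Rt=R.from_quat(s["tcp_rot"]); d=s["eef_pos"][:2]-np.r_[.5794,-.0345]
print("toolF",Rt.inv().apply(s["contact_force"]).round(1),"perp %.1f along %.1f"%(1000*d@[-.8918,-.4524],1000*d@[-.4524,.8918]),"tipz %.1f"%(1e3*s["eef_pos"][2]+26),s["time"])
E
python3 st.py
python3 - <<'E'
from h import *
c=read_camera("wrist"); P=cloud(c); b=np.array([.5794,-.0345]); d=P[...,:2]-b
al=d@[-.4524,.8918]; pe=d@[-.8918,-.4524]
m=(P[...,2]>.084)&(P[...,2]<.093)&(abs(pe)<.03)&(al>.04)&(al<.075)
print(m.sum(), al[m].min(),al[m].max(),pe[m].min(),pe[m].max(),P[m].mean(0))
E
```

```text
toolF [ 2.1 -1.7 -1.7] perp -12.2 along 57.5 tipz 80.9 8.4
406 0.04422428277388652 0.07141318873547148 -0.023194867483433596 -0.017623176021055568 [0.57155133 0.02637642 0.08878015]
```

```bash
python3 -m crank '[[[-1,0,0],0,255],[[-2,0,0],0,255],[[-3,0,0],0,255],[[-4,0,0],0,255],[[-4,0,0],0,255]]' >/dev/null; python3 st.py
python3 -m crank '[[[-0.5,0,0],0,255],[[-1,0,0],0,255],[[-1,0,0],0,255]]' >/dev/null; python3 st.py
```

```text
toolF [ 3.4 -0.3 -1.2] perp -8.1 along 57.3 tipz 80.8 8.95
toolF [ 3.8  0.2 -0.8] perp -7.4 along 57.3 tipz 80.8 9.25
```

```bash
python3 -m crank '[[[-0.5,0,0],0,255],[[-1,0,0],0,255],[[-1,0,0],0,255]]' >/dev/null; python3 st.py; python3 st.py
```

```text
toolF [ 3.8  1.3 -1.5] perp -6.4 along 57.2 tipz 80.9 9.55
toolF [ 3.8  1.3 -1.5] perp -6.4 along 57.2 tipz 80.9 9.55
```

```bash
python3 -m crank '[[[-0.5,0,0],0,255],[[-0.5,0,0],0,255]]' >/dev/null; python3 st.py;  python3 -m crank '[[[-0.5,0,0],0,255],[[-0.5,0,0],0,255]]' >/dev/null; python3 st.py
```

```text
toolF [4.  2.5 0.5] perp -5.9 along 57.2 tipz 80.9 9.75
toolF [4.4 1.8 0.7] perp -5.6 along 57.1 tipz 80.9 9.95
```

```bash
python3 -m crank '[[[-0.5,0,0],0,255],[[-0.5,0,0],0,255]]' >/dev/null; python3 st.py;  python3 -m crank '[[[0,0,0],0,255],[[0,0,0],0,255]]' >/dev/null; python3 st.py
```

```text
toolF [5.7 1.6 0.7] perp -5.3 along 57.0 tipz 80.9 10.15
toolF [5.5 2.4 1. ] perp -5.3 along 57.0 tipz 80.9 10.35
```

Force is rising to about 6 N, which means the stop is engaged. I'll back off, rise and check the lever.

```bash
python3 -m crank '[[[2,0,0],0,255],[[10,0,0],0,255],[[25,0,0],0,255],[[35,0,-15],0,255],[[35,0,-45],0,255],[[35,0,-70],0,255],[[35,0,-80],0,255],[[35,0,-80],0,255]]' | grep -E "time|eef"
python3 - <<'E'
from h import *
c=read_camera("wrist"); P=cloud(c); np.savez("w5.npz",**c); b=np.array([.5794,-.0345]); d=P[...,:2]-b
# handle now
h=(P[...,2]>.066)&(P[...,2]<.078)&(np.hypot(d[...,0],d[...,1])<.16)&(np.hypot(d[...,0],d[...,1])>.075)
q=d[h].mean(0); a=np.arctan2(q[1],q[0]); e=np.array([np.cos(a),np.sin(a)]); n=np.array([-e[1],e[0]])
m=(P[...,2]>.084)&(P[...,2]<.093)&(np.hypot(*(np.moveaxis(d,-1,0)))<.075)&(np.hypot(*(np.moveaxis(d,-1,0)))>.04)
t=d[m].mean(0); print("handle",np.degrees(a),h.sum(),"tab",m.sum(),t@e*1e3,t@n*1e3,"lever",np.arctan2(t@n,t@e-.032))
bm=(P[...,2]>.0755)&(P[...,2]<.082)&(np.hypot(d[...,0],d[...,1])<.015); print("bolt",P[bm].mean(0))
i=cv2.convertScaleAbs(c["frame"],alpha=1.3,beta=20); cv2.imwrite("pics/w5.png",i)
E
```

```text
time: 11.15
eef_pos: [0.5892, 0.0349, 0.1359]
handle 116.01132498284193 2004 tab 0 nan nan lever nan
bolt [ 0.57947661 -0.0341141   0.07834542]<stdin>:7: RuntimeWarning: Mean of empty slice.
  ret = um.true_divide(
```

View pics/w5.png

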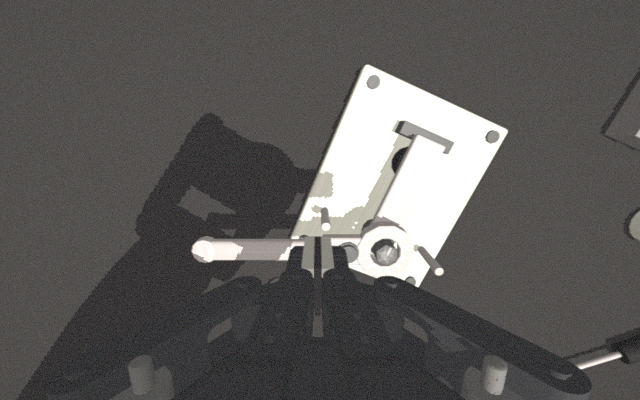

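The fingers hide the tab in this view (bolt at (385,253), handle end at (205,250)). I'll move out to the handle grip station, above the handle on its clockwise side, and check from there.

```bash
python3 -m crank '[[[0,-20,0],0,255],[[-2,-45,0],0,255],[[-6,-60,0],0,255],[[-8,-63,0],0,255],[[-8,-63,0],0,255]]' | grep -E "time|eef"
cat > lev.py <<'E'
from h import *
c=read_camera("wrist"); P=cloud(c); np.savez("lev.npz",**c); b=np.array([.5794,-.0345]); d=P[...,:2]-b
r=np.hypot(d[...,0],d[...,1])
h=(P[...,2]>.066)&(P[...,2]<.077)&(r<.105)&(r>.062)&(P[...,0]<.59)
q=d[h].mean(0); a=np.arctan2(q[1],q[0]); e=np.array([np.cos(a),np.sin(a)]); n=np.array([-e[1],e[0]])
m=(P[...,2]>.084)&(P[...,2]<.094)&(r<.065)&(r>.04)
t=d[m].mean(0); print("handle deg",np.degrees(a),h.sum(),"tab",m.sum(),t@e*1e3,t@n*1e3,"lever",np.arctan2(t@n,t@e-.032))
E
python3 lev.py; python3 st.py
```

```text
time: 11.7
eef_pos: [0.5522, 0.0879, 0.134]
handle deg 115.87093843674836 1071 tab 143 53.80016678453282 11.119934535486758 lever 0.4716828916920616
toolF [-0.5  0.1 -1. ] perp -31.5 along 120.7 tipz 160.4 11.75
```

The lever measures +0.47 rad, on the loosening side and not overdriven. The handle is still at about 116°. Next I descend beside the handle and make contact.

```bash
python3 -m crank '[[[0,0,25],0,255],[[0,0,55],0,255],[[0,0,80],0,255],[[0,0,97],0,255],[[0,0,105],0,255],[[0,0,105],0,255],[[-5,0,105],0,255],[[-9,0,105],0,255],[[-11,0,105],0,255],[[-11,0,105],0,255]]' | grep -E "time|force"; python3 st.py
```

```text
time: 12.75
contact_force: [0.0, 1.2, 0.4]
finger_force: 0.0
toolF [ 0.6 -1.1 -0.4] perp -20.8 along 120.4 tipz 56.5 12.75
```

```bash
python3 -m crank '[[[-3,0,0],0,255],[[-6.3,-0.9,0],-3,255],[[-12.7,-1.4,0],-6,255],[[-19,-1.6,0],-9,255],[[-25.4,-1.4,0],-12,255],[[-31.7,-1,0],-15,255],[[-38,-0.2,0],-18,255],[[-44.3,1,0],-21,255],[[-50.5,2.4,0],-24,255]]' | grep -E "time|force"
cat > sw.py <<'E'
from h import *
s=get_state(); Rt=R.from_quat(s["tcp_rot"]); d=np.r_[s["eef_pos"][:2]-np.r_[.5794,-.0345],0]
x=Rt.apply([1,0,0]); print("tool x ang",np.degrees(np.arctan2(x[1],x[0])),"bolt->tcp in tool",(Rt.inv().apply(d)*1e3).round(1),"F",Rt.inv().apply(s["contact_force"]).round(1),"tipz",s["eef_pos"][2]*1e3+26,"q",s["qpos"][[0,2,5]].round(2),s["time"])
E
python3 sw.py; python3 lev.py
```

```text
time: 13.65
contact_force: [5.9, 11.6, -3.5]
finger_force: 6.3
tool x ang 50.84095026243381 bolt->tcp in tool [ 2.460e+01 -1.198e+02 -1.000e-01] F [12.7 -2.7  3.6] tipz 56.76768739105399 q [-0.09  2.11  0.59] 13.65
handle deg 136.15465421308616 126 tab 0 nan nan lever nanlev.py:7: RuntimeWarning: Mean of empty slice.
  t=d[m].mean(0); print("handle deg",np.degrees(a),h.sum(),"tab",m.sum(),t@e*1e3,t@n*1e3,"lever",np.arctan2(t@n,t@e-.032))
  ret = um.true_divide(
```

```bash
python3 -m crank '[[[0,0,0],0,255],[[0,0,0],0,255]]' >/dev/null; python3 sw.py
cat > strap.py <<'E'
from h import *
O=np.array([.5794,-.0345]); a=np.radians(4.2); X=np.array([np.cos(a),np.sin(a)]); Y=np.array([-X[1],X[0]])
def st(c):
    P=cloud(c); d=P[...,:2]-O; x=d@X; y=d@Y
    m=(x>.05)&(x<.094)&(abs(y)<.007)&(P[...,2]>.035)&(P[...,2]<.075)
    p=(x>.0)&(x<.12)&(abs(y)>.03)&(abs(y)<.06)&(P[...,2]<.03)&(P[...,2]>.01)
    return m.sum(),round(1e3*np.median(P[...,2][m]),2),p.sum(),round(1e3*np.median(P[...,2][p]),2)
if __name__=="__main__":
    for n in ("top0","side0","w1","w5"): print(n,st(dict(np.load(n+".npz"))))
    for n in ("wrist","top","side"): print(n,st(read_camera(n)))
E
python3 strap.py
```

```text
tool x ang 50.76722905248682 bolt->tcp in tool [  23.5 -120.    -0. ] F [ 9.1 -2.7  1.4] tipz 56.65429693905305 q [-0.09  2.11  0.6 ] 13.9
top0 (np.int64(78), np.float64(52.92), np.int64(821), np.float64(21.43))
side0 (np.int64(46), np.float64(50.98), np.int64(313), np.float64(19.57))
w1 (np.int64(529), np.float64(51.08), np.int64(4897), np.float64(19.53))
w5 (np.int64(812), np.float64(51.06), np.int64(7330), np.float64(19.54))
wrist (np.int64(675), np.float64(52.25), np.int64(10392), np.float64(19.56))
top (np.int64(79), np.float64(54.18), np.int64(832), np.float64(21.67))
side (np.int64(27), np.float64(51.93), np.int64(277), np.float64(19.34))
```

The strap has already risen about 1.2 mm in all three views, so the ratchet bit early. About 55° of swing remains. I'll go on 24°, then check again.

```bash
python3 -m crank '[[[-6.3,-0.9,0],-3,255],[[-12.7,-1.4,0],-6,255],[[-19,-1.6,0],-9,255],[[-25.4,-1.4,0],-12,255],[[-31.7,-1,0],-15,255],[[-38,-0.2,0],-18,255],[[-44.3,1,0],-21,255],[[-50.5,2.4,0],-24,255],[[-50.5,2.4,0],-24,255]]' | grep -E "time|force"
python3 sw.py; python3 strap.py | tail -3
```

```text
time: 14.95
contact_force: [-0.2, 9.4, 4.0]
finger_force: 4.7
tool x ang 74.77819474929214 bolt->tcp in tool [  23.  -120.2    0.2] F [ 9.  -2.7 -3.9] tipz 56.53118380791855 q [-0.18  2.19  0.08] 14.95
wrist (np.int64(172), np.float64(54.21), np.int64(6807), np.float64(19.57))
top (np.int64(75), np.float64(56.36), np.int64(841), np.float64(21.28))
side (np.int64(43), np.float64(54.4), np.int64(316), np.float64(19.47))
```

```bash
python3 -m crank '[[[-6.3,-0.9,0],-3,255],[[-12.7,-1.4,0],-6,255],[[-19,-1.6,0],-9,255],[[-25.4,-1.4,0],-12,255],[[-31.7,-1,0],-15,255],[[-38,-0.2,0],-18,255],[[-38,-0.2,0],-18,255],[[-38,-0.2,0],-18,255]]' | grep -E "time|force"
python3 sw.py; python3 strap.py | tail -3;python3 sw.py
```

```text
time: 15.9
contact_force: [-2.5, 9.2, 6.0]
finger_force: 4.4
tool x ang 92.78369866997346 bolt->tcp in tool [  22.9 -120.3    0.5] F [ 9.4 -2.1 -6. ] tipz 56.15401374820141 q [-0.26  2.22 -0.31] 15.9
wrist (np.int64(136), np.float64(55.77), np.int64(5483), np.float64(19.56))
top (np.int64(76), np.float64(58.28), np.int64(840), np.float64(21.53))
side (np.int64(45), np.float64(56.21), np.int64(315), np.float64(19.37))
tool x ang 92.79784472817835 bolt->tcp in tool [  23.  -120.3    0.5] F [ 9.2 -3.1 -6.1] tipz 56.124634537731446 q [-0.26  2.22 -0.31] 16.05
```

```bash
python3 -m crank '[[[-2.1,-0.3,0],-1,255],[[-4.2,-0.6,0],-2,255],[[-6.3,-0.9,0],-3,255],[[-8.4,-1.1,0],-4,255],[[-8.4,-1.1,0],-4,255],[[-8.4,-1.1,0],-4,255]]' >/dev/null; python3 sw.py
python3 -m crank '[[[-2.1,-0.3,0],-1,255],[[-4.2,-0.6,0],-2,255],[[-4.2,-0.6,0],-2,255],[[-4.2,-0.6,0],-2,255]]' >/dev/null; python3 sw.py; python3 strap.py | tail -3
```

```text
tool x ang 96.77556996413716 bolt->tcp in tool [  23.6 -120.2    0.5] F [11.5 -2.5 -6.9] tipz 56.12467807244387 q [-0.28  2.22 -0.4 ] 16.65
tool x ang 98.78107847956645 bolt->tcp in tool [  23.7 -120.3    0.6] F [11.6 -2.4 -8.7] tipz 56.11370599172324 q [-0.29  2.22 -0.45] 17.05
wrist (np.int64(175), np.float64(56.32), np.int64(5477), np.float64(19.58))
top (np.int64(78), np.float64(57.88), np.int64(844), np.float64(21.68))
side (np.int64(48), np.float64(56.1), np.int64(299), np.float64(19.36))
```

```bash
python3 -m crank '[[[-2.1,-0.3,0],-1,255],[[-4.2,-0.6,0],-2,255],[[-4.2,-0.6,0],-2,255],[[-4.2,-0.6,0],-2,255]]' >/dev/null; python3 sw.py
python3 -m crank '[[[-2.1,-0.3,0],-1,255],[[-2.1,-0.3,0],-1,255],[[-2.1,-0.3,0],-1,255]]' >/dev/null; python3 sw.py;  python3 strap.py | tail -3
```

```text
tool x ang 100.78648325241177 bolt->tcp in tool [  23.7 -120.3    0.6] F [11.7 -1.9 -7.7] tipz 56.055585328127314 q [-0.3   2.22 -0.49] 17.6
tool x ang 101.78583035829054 bolt->tcp in tool [  23.8 -120.3    0.6] F [11.2 -1.7 -7.3] tipz 55.98282397053383 q [-0.3   2.22 -0.51] 17.9
wrist (np.int64(206), np.float64(56.67), np.int64(5502), np.float64(19.58))
top (np.int64(78), np.float64(58.05), np.int64(841), np.float64(21.45))
side (np.int64(54), np.float64(56.42), np.int64(312), np.float64(19.33))
```

```bash
python3 -m crank '[[[-2.1,-0.3,0],-1,255],[[-4.2,-0.6,0],-2,255],[[-4.2,-0.6,0],-2,255],[[-4.2,-0.6,0],-2,255]]' >/dev/null; python3 sw.py
python3 -m crank '[[[-2.1,-0.3,0],-1,255],[[-2.1,-0.3,0],-1,255],[[-2.1,-0.3,0],-1,255]]' >/dev/null; python3 sw.py;  python3 strap.py | tail -3
```

```text
tool x ang 103.79413830782221 bolt->tcp in tool [  23.8 -120.3    0.6] F [11.5 -1.2 -7.7] tipz 55.904388675931756 q [-0.31  2.21 -0.56] 18.45
tool x ang 104.79762304886243 bolt->tcp in tool [  23.9 -120.3    0.7] F [12.  -2.6 -8.6] tipz 55.88172362918384 q [-0.32  2.21 -0.58] 18.75
wrist (np.int64(235), np.float64(56.9), np.int64(5518), np.float64(19.56))
top (np.int64(78), np.float64(58.23), np.int64(844), np.float64(21.48))
side (np.int64(46), np.float64(56.54), np.int64(311), np.float64(19.4))
```

```bash
python3 -m crank '[[[-2.1,-0.3,0],-1,255],[[-2.1,-0.3,0],-1,255],[[-2.1,-0.3,0],-1,255]]' >/dev/null; python3 sw.py
python3 -m crank '[[[-2.1,-0.3,0],-1,255],[[-2.1,-0.3,0],-1,255],[[-2.1,-0.3,0],-1,255]]' >/dev/null; python3 sw.py;  python3 strap.py | tail -3
```

```text
tool x ang 105.79853651422665 bolt->tcp in tool [  23.9 -120.3    0.7] F [11.7 -0.9 -9.1] tipz 55.83626837874045 q [-0.32  2.21 -0.6 ] 19.2
tool x ang 106.80636230574956 bolt->tcp in tool [  24.  -120.3    0.7] F [11.8 -3.  -8.7] tipz 55.77520626913804 q [-0.32  2.21 -0.62] 19.5
wrist (np.int64(264), np.float64(57.09), np.int64(5539), np.float64(19.58))
top (np.int64(78), np.float64(58.34), np.int64(838), np.float64(21.41))
side (np.int64(55), np.float64(56.55), np.int64(296), np.float64(19.47))
```

```bash
python3 -m crank '[[[-2.1,-0.3,0],-1,255],[[-2.1,-0.3,0],-1,255],[[-2.1,-0.3,0],-1,255]]' >/dev/null; python3 sw.py
python3 -m crank '[[[-2.1,-0.3,0],-1,255],[[-2.1,-0.3,0],-1,255],[[-2.1,-0.3,0],-1,255]]' >/dev/null; python3 sw.py;  python3 strap.py | tail -3
```

```text
tool x ang 107.8028915075997 bolt->tcp in tool [  24.2 -120.2    0.7] F [12.4 -1.6 -8.1] tipz 55.722416518831864 q [-0.33  2.21 -0.64] 19.95
tool x ang 108.7983507031386 bolt->tcp in tool [  24.4 -120.3    0.8] F [13.3 -2.  -9.2] tipz 55.707065553214065 q [-0.33  2.21 -0.67] 20.25
wrist (np.int64(298), np.float64(57.11), np.int64(5507), np.float64(19.57))
top (np.int64(80), np.float64(58.89), np.int64(840), np.float64(21.37))
side (np.int64(50), np.float64(56.74), np.int64(300), np.float64(19.49))
```

```bash
python3 -m crank '[[[-2.1,-0.3,0],-1,255],[[-2.1,-0.3,0],-1,255],[[-2.1,-0.3,0],-1,255]]' >/dev/null; python3 sw.py
python3 -m crank '[[[-2.1,-0.3,0],-1,255],[[-2.1,-0.3,0],-1,255],[[-2.1,-0.3,0],-1,255]]' >/dev/null; python3 sw.py;  python3 strap.py | tail -3
```

```text
tool x ang 109.79000399668871 bolt->tcp in tool [  24.6 -120.2    0.8] F [13.2 -2.2 -9.2] tipz 55.63217452293377 q [-0.34  2.21 -0.69] 20.7
tool x ang 110.79148574070291 bolt->tcp in tool [  24.8 -120.2    0.8] F [13.3 -2.4 -8.8] tipz 55.67229530387179 q [-0.34  2.21 -0.71] 21.0
wrist (np.int64(343), np.float64(57.23), np.int64(5428), np.float64(19.57))
top (np.int64(77), np.float64(59.27), np.int64(842), np.float64(21.31))
side (np.int64(57), np.float64(56.99), np.int64(309), np.float64(19.66))
```

Force has risen to about 13 N and the strap to about 57.5 mm, so the bolt looks to be at its stop. I'll release by backing away and rising, then measure unloaded.

```bash
python3 -m crank '[[[3,0,0],0,255],[[10,0,0],0,255],[[20,0,0],0,255],[[22,0,-15],0,255],[[22,0,-45],0,255],[[22,0,-70],0,255],[[22,0,-85],0,255],[[22,0,-85],0,255]]' | grep -E "time|eef|force"
python3 - <<'E'
from strap import *
for k in range(3):
  for n in ("wrist","top","side"): print(n,*st(read_camera(n)))
E
python3 sw.py; python3 lev.py
```

```text
time: 21.95
eef_pos: [0.4553, -0.0375, 0.1174]
contact_force: [-0.2, -0.6, -0.4]
finger_force: 0.0
wrist 731 57.34 5544 19.57
top 80 59.18 845 21.31
side 53 56.96 307 19.52
wrist 760 57.32 5650 19.59
top 78 59.31 842 21.17
side 52 56.64 310 19.33
wrist 767 57.27 5671 19.58
top 78 58.71 844 21.32
side 47 57.33 315 19.55
tool x ang 110.88776487291776 bolt->tcp in tool [  42.6 -119.1    0.2] F [ 0.   0.1 -0.6] tipz 139.92257691500183 q [-0.31  2.18 -0.67] 22.4
handle deg -163.0271557621369 1005 tab 9 52.540788445923006 7.371007033261935 lever 0.3445347803416493
```

The strap now reads about 57.3 mm raw in the wrist view, and adding about 0.45 mm of bias puts it near 57.7. It did not spring back. The lever was only partly visible, so I'll rise and check it properly.

```bash
python3 -m crank '[[[10,0,-25],0,255],[[25,-10,-60],0,255],[[35,-20,-90],0,255],[[40,-20,-110],0,255],[[40,-20,-110],0,255],[[40,-20,-110],0,255]]' | grep -E "time|eef|force"
python3 lev.py
python3 - <<'E'
from strap import *
c=dict(np.load("lev.npz")); print(st(c)); print([st(read_camera("wrist"))[1] for _ in range(3)])
P=cloud(c); r=np.linalg.norm(P[...,:2]-O,axis=-1); v,u=np.nonzero((r<.15)&(P[...,2]>.06)&(P[...,2]<.1)); print(u.min(),u.max(),v.min(),v.max())
a,b=max(v.min()-10,0),max(u.min()-10,0); i=c["frame"][a:v.max()+10,b:u.max()+10]; print(b,a)
k=min(800/i.shape[1],600/i.shape[0]); cv2.imwrite("pics/w6.png",cv2.resize(cv2.convertScaleAbs(i,alpha=1.3,beta=20),None,fx=k,fy=k,interpolation=cv2.INTER_CUBIC)[:600,:800])
E
```

```text
time: 23.05
eef_pos: [0.4204, -0.0071, 0.2242]
contact_force: [0.3, -0.1, -0.0]
finger_force: 0.0
handle deg -162.76224500394287 553 tab 69 54.43810276349352 10.976003370572979 lever 0.4549445736308854
(np.int64(356), np.float64(57.31), np.int64(3038), np.float64(19.57))
[np.float64(57.23), np.float64(57.31), np.float64(57.25)]
331 455 204 286
321 194
```

View pics/w6.png

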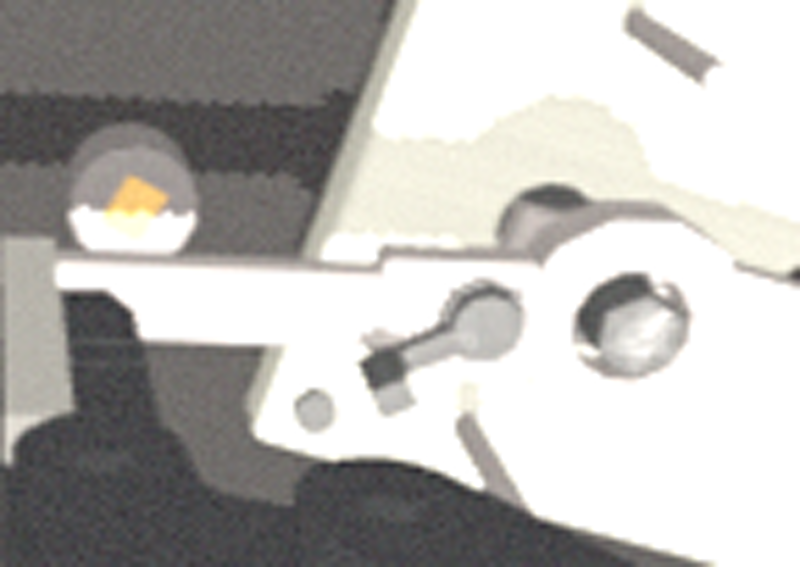

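The crop shows the tab at about (385,375), on the counter-clockwise side of the handle, with the lever at +0.455 rad. The strap is up by about 6.2 mm, nothing touches the wrench, and the mount is where it was. I'm handing the job in.

```bash
python3 -c "
from plant import ctrl
print(ctrl.sign_off())"
```

```text
the job is handed in; nothing more can be done
None
```

I handed the job in: the lever is on the loosening side (about +0.45 rad), the bolt is slackened to its stop with the strap end at about 57.7 mm by camera (limit 57.9), and the wrench is on the bolt with the robot clear; sign-off returned no verdict.

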